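Poke the butter dish up out of its bamboo caddy

TASK

Breakfast is over and the white butter dish sits sunk in its bamboo caddy, with nothing to grip it by. Pick the caddy up by its handle bar and lower it over the small jam jar, so that the jar comes up through the hole in the caddy's bottom and pokes the dish up out of its recess; keep hold until the caddy stands on the table around the jar, then let go, leaving the dish resting level on the jar's lid. Leave the big jam jar where it is.

Things in the scene. Friction and masses are not known exactly. Their poses are not given: they have to be found in the camera images.
- caddy: Loose bamboo ring, 100 mm across, 36 high, 0.25 kg. Recess in its top: 79 across, 26 deep; round through hole 64 across in its 10 mm bottom. Posts outside it at y = +-54 mm (16 wide in x, 8 thick) carry a handle bar along the caddy's y, 14 wide, 14 high, top at 119 mm; 116 mm over all. Grip the bar from above, fingers closing along x. Origin: centre of the underside, on the hole's axis; z up.
- dish: Loose white ceramic butter dish, round, straight sides, open top, 76 mm across, 24 high, flat underneath, 0.12 kg. Starts in the caddy's recess, its underside 10 mm above the caddy's underside, its rim 2 mm below the recess's edge. Origin: centre of its underside, z up.
- small_jar: The small jam jar, loose, upright: glass full of dark jam, 42 mm across, 52 high with its flat golden metal lid of the same width, 0.11 kg. Passes the caddy's hole with 11 mm to spare all round; with the caddy on the table round it, its lid is 16 mm above the ring's top. Origin: centre of its underside, z up.
- big_jar: The big jam jar, loose, same materials: 74 mm across and 85 mm high, 0.42 kg, too wide for the hole. To be left alone. Origin: centre of its underside, z up.
There are look-alikes about, which are no part of the job. Leave any red look-alike of the caddy alone.

How it is judged:
By the outcome, as a careful person would: the job done as asked, in the order asked, and still so for the second after the job is handed in, with the robot touching nothing.
It also fails if it takes over 48 s, if anything falls off the work surface, if the arm or the gripper's body presses on something with over 40 N, if the wrist force passes 120 N, or if a joint passes its speed limit or range.

ROBOT

A 6-joint arm with a two-finger parallel gripper is mounted at the origin on the work surface. World frame = base frame: x ahead of the robot, y to its left, z up, the work surface at z = 0. Lengths are in m, angles in rad, forces in N, time in s.
With the tool pointing down it reaches from about 0.3 to 0.875 m from the base axis. Payload 4.2 kg.
Tool frame: the origin (TCP) lies midway between the tips of the shut fingers; the grasp point (between the pads) lies 19 mm behind it; z points along the fingers, y is the line along which they close (so a half turn about z gives the same grasp; the last joint's range is limited). The gripper opens to 85 mm and grips with 20 to 120 N. Pads are 22 mm wide; open, the fingers measure 114 mm over their backs; the gripper's body (76 mm by 85 mm) begins 54 mm behind the grasp point. The pads swing forward as they close: fully open they stand 13 mm farther back than shut.
Start: joints at [-0.02, 0.32, 1.565, -0, 1.257, -0.02], TCP at [0.575, 0, 0.231] pointing down, gripper open.
Joint ranges: [-3.11, 3.11], [-0.84, 2.01], [0.21, 2.61], [-1.34, 4.49], [0.05, 2.63], [-2.56, 2.56]. Speed limits (rad/s): [2.57, 2.57, 3.14, 3.14, 3.14, 3.14].

INTERFACE

Orientations are given as a rotation vector (axis times angle).
In Python, from bench import manip gives the robot as it stands. The module is installed in compiled form; this text tells all that it offers.
- The arm moves only by the tool play_rows, never from a script. Its argument "targets" is text: rows parted by semicolons, each of 7 numbers parted by spaces: the shift along the world's x, y, z in cm, then the turn, a rotation vector about the world's x, y, z in degrees, then the gripper's target within -1 to 1 (shut at 1, half-way at 0, fully open at -1). A call has exactly 8 rows; each row shifts and turns the commanded pose from where the row before left it; what a row does not reach is not made up. A row lasts 1/12 s, in which the tool goes at most 41.7 mm and 7.16 degrees, less where a joint would pass 70% of its speed; a pose out of reach is approached as far as the arm can. A call is refused whole if a number of a shift passes 4.17 or a number of a turn 7.16, either way. A call with a gripper value outside its range is refused whole. The fingers move at their own pace and stop on an object; the grip force is fixed at half the most. Time passes only in rows, so rows that do not move let the fingers close, or fill a call up. It gives the time, the measured TCP pose, the force, the opening and the grip force at its end, in the units of the state.
- manip.sense(): the state, without advancing time (a new reading comes with each control period).
- manip.camera(name): name is "scene" or "side" or "wrist"; returns the picture (384x512x3 uint8, red, green, blue); there is no depth.
- manip.camera_params(name): a dict with "camera_matrix" (3x3 intrinsics, pixels), "world_to_cam" (4x4, takes a point from world to camera coordinates). Camera axes: x right, y up, looking along -z (the intrinsics and any distortion apply to the point x, -y, -z); pixel columns grow to the right and rows downward; lengths in m; the calibration is good to about 2 mm. The wrist camera is an equidistant fisheye: a pixel r from the principal point sees the ray r / f radians off the axis. A picture is of the moment at which its call begins: read the wrist's pose just before it. camera_params takes no time and is no camera call; for the wrist camera it gives the pose at the moment of the call.
- manip.finish_job(): hands the job in; it is judged then, once.
Trained networks look in the newest picture that a camera, given by its name, has taken for a name from the list of things; names that differ only in an ending like _2 or _b are one class to them, and where a whole thing is asked for, a point or a joint stands for the part that bears it (a point fixed in the world has none). Each returns a list of dicts, best first, with "p" (0 to 1); they miss things now and then, are a little off and sometimes report something else, mostly with a low value. They report only what shows in the picture. A call takes as long as a camera call. They do not tell look-alikes from the thing itself.
- manip.boxes_of(camera, target): "box" ([centre column, centre row, width, height] in pixels, round what is visible of it).
The state is a dict: "time": time; "joints": joint angles; "qd": joint speeds; "effort": joint torques, N m; "tool_pos": TCP position; "orientation": TCP orientation; "wrist_force": force on the tool from outside, world axes, zero at the start; "moment": the same for the moment, N m; "finger_gap": opening from 0.0 (shut) to 1.0 (fully open); "grasp_force": force on a finger pad.
Only numpy, scipy, OpenCV 4.12 (cv2) and the standard library are available. Lean on these libraries where they do the work, as an engineer would, in place of code of your own. Each camera call takes 0.05 s, during which the arm holds its last target. There are 200 camera calls.

## Working session

There is one attempt and no reset: what is moved stays moved. The work goes in short steps, Python scripts to look and compute and a tool call to move; the robot and the scene stay as the last step left them, time stands still between calls to the robot, and variables do not carry over. Pictures are saved under pics/ and viewed, at most 10 in all, crops included, and the job is handed in when it is done.

Besides the shell and the picture viewer there is one more tool, called after "Emit:" as name(argument=value, ...), one argument or row to a line, values as JSON. play_rows: Moves the arm, as the interface text tells. Its arguments: {"type":"object","properties":{"targets":{"type":"string"}},"required":["targets"]}

```bash
mkdir -p pics; cat > h.py <<'E'
import numpy as np, cv2
from bench import manip
def ray(cam,px,P=None):
    P=P or manip.camera_params(cam); K=np.array(P["camera_matrix"]); T=np.array(P["world_to_cam"])
    a=np.array([(px[0]-K[0,2])/K[0,0],(px[1]-K[1,2])/K[1,1]])
    if cam=="wrist":
        r=np.linalg.norm(a)+1e-12; d=np.array([np.sin(r)*a[0]/r,-np.sin(r)*a[1]/r,-np.cos(r)])
    else: d=np.array([a[0],-a[1],-1])
    return -T[:3,:3].T@T[:3,3], T[:3,:3].T@d
def atz(cam,px,z,P=None):
    o,d=ray(cam,px,P); return o+d*(z-o[2])/d[2]
def proj(cam,p,P=None):
    P=P or manip.camera_params(cam); K=np.array(P["camera_matrix"]); T=np.array(P["world_to_cam"])
    c=T[:3,:3]@np.asarray(p)+T[:3,3]; v=np.array([c[0],-c[1],-c[2]])
    if cam=="wrist":
        n=np.linalg.norm(v[:2])+1e-12; a=v[:2]/n*np.arctan2(n,v[2])
    else: a=v[:2]/v[2]
    return np.array([K[0,0]*a[0]+K[0,2],K[1,1]*a[1]+K[1,2]])
def save(cam,name):
    im=manip.camera(cam); cv2.imwrite(f"pics/{name}.png",im[:,:,::-1]); return im
E
python3 - <<'E'
from h import *
np.set_printoptions(precision=3,suppress=True)
s=manip.sense(); print(s["time"],s["tool_pos"],s["orientation"],s["finger_gap"])
ims=[]
for c in("scene","side","wrist"):
    P=manip.camera_params(c); print(c,np.array(P["camera_matrix"])[[0,1,0,1],[0,1,2,2]],{k:v for k,v in P.items() if k not in("camera_matrix","world_to_cam")},ray(c,(256,192)))
    save(c,c+"0")
    for t in("caddy","dish","small_jar","big_jar"):
        print(t,[(round(float(b["p"]),2),np.round(b["box"],0).tolist()) for b in manip.boxes_of(c,t)[:4]])
a,b,c=[cv2.imread(f"pics/{n}0.png") for n in("scene","side","wrist")]
cv2.imwrite("pics/ss0.png",cv2.resize(np.vstack([a,b]),(512,768))[:, :]) 
E
```

```text
0.0 [0.575 0.    0.23 ] [-2.221 -2.221  0.002] 0.9996894283744716
scene [358.522 358.522 251.942 192.133] {} (array([1.004, 0.299, 0.485]), array([-0.706, -0.391, -0.59 ]))
caddy [(0.92, [169.0, 182.0, 50.0, 78.0]), (0.78, [265.0, 197.0, 47.0, 78.0]), (0.74, [249.0, 150.0, 48.0, 56.0])]
dish [(0.92, [263.0, 206.0, 29.0, 23.0])]
small_jar [(0.84, [365.0, 231.0, 28.0, 35.0])]
big_jar [(0.58, [156.0, 152.0, 37.0, 46.0])]
side [491.93  491.93  247.529 197.596] {} (array([-0.129, -0.748,  0.618]), array([ 0.558,  0.664, -0.498]))
caddy [(0.81, [227.0, 237.0, 61.0, 66.0]), (0.73, [328.0, 211.0, 46.0, 68.0]), (0.7, [247.0, 186.0, 41.0, 67.0])]
dish [(0.77, [246.0, 194.0, 31.0, 10.0])]
small_jar [(0.72, [185.0, 169.0, 18.0, 26.0])]
big_jar [(0.74, [340.0, 266.0, 50.0, 60.0])]
wrist [297.319 297.319 257.546 189.922] {} (array([0.575, 0.071, 0.375]), array([-0.005, -0.283, -0.959]))
caddy [(0.84, [187.0, 141.0, 101.0, 111.0]), (0.82, [249.0, 281.0, 104.0, 83.0]), (0.77, [84.0, 238.0, 106.0, 93.0]), (0.39, [161.0, 4.0, 22.0, 7.0])]
dish [(0.74, [193.0, 139.0, 62.0, 58.0])]
small_jar [(0.49, [160.0, 4.0, 18.0, 7.0])]
big_jar [(0.74, [186.0, 322.0, 22.0, 13.0])]
```

View pics/scene0.png

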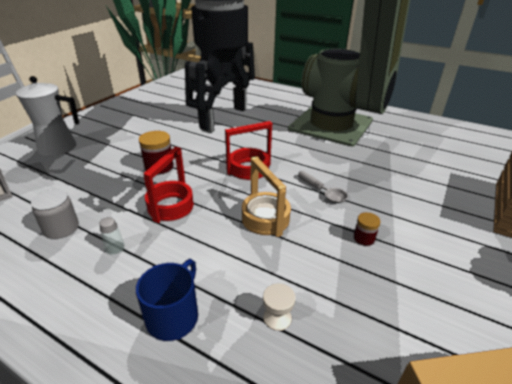

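View pics/wrist0.png

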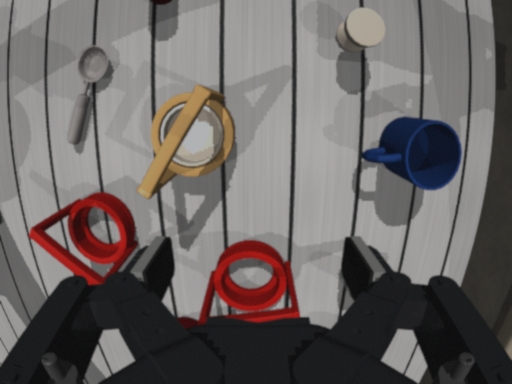

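The bamboo caddy with the dish is at scene (265,197), with the wrist view showing its bar from (205,92) to (148,190). The small jar is at scene (365,231). The red look-alikes are at scene (169,182) and (249,150), and the big jar is at (156,152). Next I fit the poses to silhouettes.

```bash
cat >> h.py <<'E'
from scipy.optimize import minimize
def cyl(r,z0,z1,n=40):
    t=np.linspace(0,2*np.pi,n,endpoint=False); return np.vstack([np.c_[r*np.cos(t),r*np.sin(t),0*t+z] for z in(z0,z1)])
def box(x,y0,y1,z0,z1): return np.array([[a,b,c] for a in(-x,x) for b in(y0,y1) for c in(z0,z1)])
CAD=[cyl(.05,0,.036),box(.008,.05,.058,0,.119),box(.008,-.058,-.05,0,.119),box(.007,-.058,.058,.105,.119)]
def sil(cam,P,parts,x,y,yaw,z=0):
    m=np.zeros((384*4,512*4),np.uint8); c,s=np.cos(yaw),np.sin(yaw); R=np.array([[c,-s,0],[s,c,0],[0,0,1]])
    for p in parts:
        q=np.array([proj(cam,v,P) for v in p@R.T+[x,y,z]]); 
        cv2.fillConvexPoly(m,cv2.convexHull(np.round(q*4+1.5).astype(np.int32)),255)
    return cv2.resize(m,(512,384),interpolation=cv2.INTER_AREA)/255.
def fit(obs,parts,x0,step,z=0):
    f=lambda v:sum(np.abs(sil(c,P,parts,v[0],v[1],v[2] if len(v)>2 else 0,z)-m).sum()/m.sum() for c,P,m in obs)
    sx=np.vstack([x0]+[np.array(x0)+np.eye(len(x0))[i]*step[i] for i in range(len(x0))])
    r=minimize(f,x0,method="Nelder-Mead",options=dict(initial_simplex=sx,xatol=2e-4,fatol=1e-4,maxiter=120)); return r.x,r.fun
def mask(im,roi,hlo,hhi,smin,vmin=40):
    h=cv2.cvtColor(im,cv2.COLOR_BGR2HSV); m=((h[:,:,0]>=hlo)&(h[:,:,0]<=hhi)&(h[:,:,1]>=smin)&(h[:,:,2]>=vmin))
    o=np.zeros(m.shape); x,y,w,hh=roi; y0,y1,x0,x1=[int(max(0,v)) for v in(y-hh/2-8,y+hh/2+8,x-w/2-8,x+w/2+8)]; o[y0:y1,x0:x1]=m[y0:y1,x0:x1]; return o
E
python3 - <<'E'
from h import *
np.set_printoptions(precision=4,suppress=True)
W=manip.camera_params("wrist")
e=[atz("wrist",p,.119,W) for p in((205,92),(148,190))]; print("bar ends",e,np.linalg.norm(e[0]-e[1]))
im={c:cv2.imread(f"pics/{c}0.png") for c in("scene","side","wrist")}
d=e[0]-e[1]; x0=[*((e[0]+e[1])/2)[:2],np.arctan2(-d[0],d[1])]
rois=dict(scene=(265,197,47,78),side=(247,186,41,67),wrist=(187,141,101,111))
obs=[]
for c,r in rois.items():
    m=mask(im[c],r,10,25,90); m=cv2.morphologyEx(m,cv2.MORPH_OPEN,np.ones((2,2)))
    k,_=cv2.findContours((m>0).astype(np.uint8),cv2.RETR_EXTERNAL,cv2.CHAIN_APPROX_NONE); 
    # fill only dish: pixels inside ring -> ignore by weighting: fill ring hole via model later
    obs.append([c,manip.camera_params(c),m])
# don't-know region: the recess opening; add it from the ring's model by filling white interior
RE=[cyl(.0395,.02,.036)]
for it in range(3):
    o2=[(c,P,np.maximum(m,(sil(c,P,RE,*x0)>.9))) for c,P,m in obs]
    x0,f=fit(o2,CAD,x0,(.006,.006,.1)); print("caddy",x0,np.degrees(x0[2]),f)
for o in o2: print(o[0],fit([o],CAD,x0,(.004,.004,.05)))
vis=[]
for c,P,m in o2:
    s=sil(c,P,CAD,*x0); v=im[c].copy(); v[...,1]=np.where((s>.5)!=(cv2.erode(s,np.ones((3,3)))>.5),255,v[...,1]); x,y,w,h=rois[c]; v=v[max(0,int(y-70)):int(y+70),int(x-70):int(x+70)]; vis.append(cv2.resize(v,(390,390)))
# jar: lid + body together
J=[cyl(.021,0,.052)]
g=[]
for c,b in dict(scene=(365,231,28,35),side=(185,169,18,26)).items():
    P=manip.camera_params(c)
    h=cv2.cvtColor(im[c],cv2.COLOR_BGR2HSV); m=mask(im[c],b,0,180,110,20); g.append((c,P,m))
    print(c,atz(c,b[:2],.026))
j0=atz("scene",(365,231),.026)[:2]
xj,f=fit(g,J,j0,(.005,.005)); print("jar",xj,f)
for o in g: print(o[0],fit([o],J,xj,(.004,.004)))
vs=[]
for c,P,m in g:
    s=sil(c,P,J,*xj,0); v=im[c].copy(); v[...,1]=np.where((s>.5)!=(cv2.erode(s,np.ones((3,3)))>.5),255,v[...,1]); p=proj(c,[*xj,.026],P).astype(int); vs.append(cv2.resize(v[p[1]-30:p[1]+30,p[0]-30:p[0]+30],(195,195))); vs.append(cv2.resize(np.dstack([m*255]*3).astype(np.uint8)[p[1]-30:p[1]+30,p[0]-30:p[0]+30],(195,195)))
top=cv2.resize(np.hstack(vis),(780,260)); cv2.imwrite("pics/fit0.png",np.vstack([top,np.hstack(vs)]))
print("big jar",atz("scene",(156,152),.042),atz("side",(340,266),.042)); 
for p in((169,205),(249,165)): print("red",atz("scene",p,.01))
E
```

```text
bar ends [array([0.5301, 0.0841, 0.119 ]), array([ 0.4723, -0.0031,  0.119 ])] 0.1045795452257423
caddy [ 0.4985  0.039  -0.6152] -35.24793245421309 0.6040243944291961
caddy [ 0.499   0.0397 -0.6252] -35.8219057127748 0.5773851870636698
caddy [ 0.499   0.0396 -0.6237] -35.73801169155722 0.5810261211036717
scene (array([ 0.4969,  0.043 , -0.6216]), np.float64(0.10707955063632217))
side (array([ 0.5014,  0.0391, -0.6181]), np.float64(0.2975746056500479))
wrist (array([ 0.4978,  0.0383, -0.6075]), np.float64(0.0519022898158642))
scene [0.4584 0.2339 0.026 ]
side [0.4657 0.252  0.026 ]
jar [0.4544 0.2337] 0.6548432436796541
scene (array([0.4462, 0.2322]), np.float64(0.35951767568341203))
side (array([0.4571, 0.2368]), np.float64(0.25809451985922577))
big jar [ 0.4546 -0.289   0.042 ] [ 0.4627 -0.2902  0.042 ]
red [ 0.5713 -0.1526  0.01  ]
red [ 0.3451 -0.0878  0.01  ]
```

View pics/fit0.png

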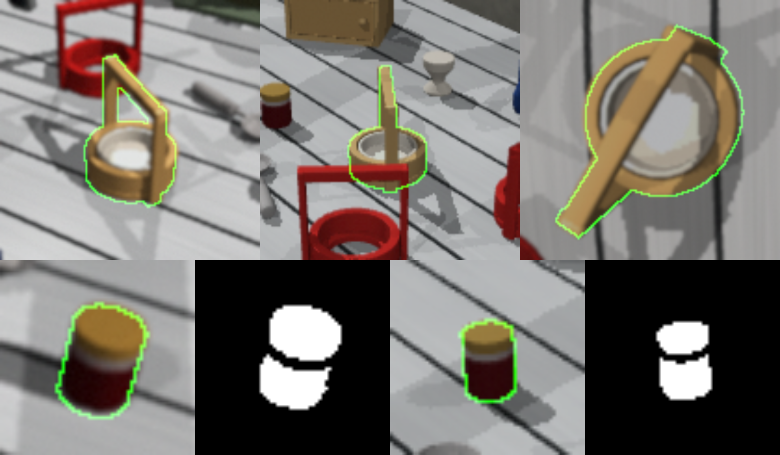

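View pics/side0.png

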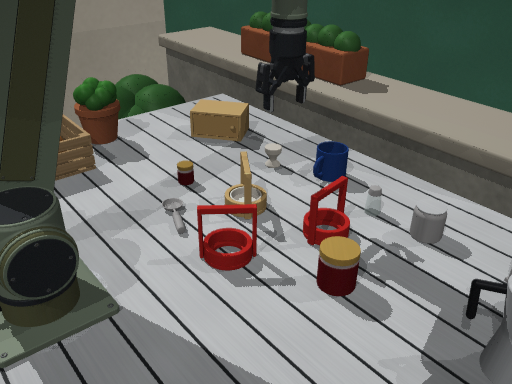

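The caddy fit is tight: (0.498, 0.039), yaw about -35.7°. The jar is near (0.455, 0.235). I'll move above the bar, turn the tool to match, then re-measure.

Emit:
play_rows(
  targets="-1 0.5 -0.5 0 0 -6 -1;-1 0.5 -0.5 0 0 -6 -1;-1 0.5 -0.5 0 0 -6 -1;-1 0.5 -0.5 0 0 -6 -1;-1 0.5 -0.5 0 0 -6 -1;-1 0.5 -0.5 0 0 -5.5 -1;-1 0.5 0 0 0 0 -1;-0.7 0.4 0 0 0 0 -1",
)

```text
time: 1.42
tool_pos: [0.4969, 0.0393, 0.2013]
orientation: [-2.791, -1.442, 0.001]
wrist_force: [0.3, -0.3, -0.1]
finger_gap: 1.0
grasp_force: 0.0
```

```bash
python3 - <<'E'
from h import *
np.set_printoptions(precision=4,suppress=True)
s=manip.sense(); from scipy.spatial.transform import Rotation as Ro
print(s["tool_pos"],Ro.from_rotvec(s["orientation"]).as_matrix()[:,1:],s["qd"])
P=manip.camera_params("wrist"); im=save("wrist","w1"); 
x0=[.4985,.0393,-.622]; bx=manip.boxes_of("wrist","caddy"); print([(round(b["p"],2),np.round(b["box"])) for b in bx])
pc=proj("wrist",[.4985,.0393,.06],P); m=mask(im[:,:,::-1].copy(),(*pc,150,150),10,25,90)
m=np.maximum(m,sil("wrist",P,[cyl(.0395,.02,.036)],*x0)>.9)
print(fit([("wrist",P,m)],CAD,x0,(.005,.005,.05)))
s2=sil("wrist",P,CAD,*x0); v=im[:,:,::-1].copy(); v[...,1]=np.where((s2>.5)!=(cv2.erode(s2,np.ones((3,3)))>.5),255,v[...,1]); cv2.imwrite("pics/w1o.png",v)
# jar refit with filled masks
g=[]
for c,b in dict(scene=(365,231,28,35),side=(185,169,18,26)).items():
    q=cv2.imread(f"pics/{c}0.png"); m=mask(q,b,0,180,110,20).astype(np.uint8); h=cv2.convexHull(cv2.findNonZero(cv2.morphologyEx(m,cv2.MORPH_OPEN,np.ones((3,3))))); z=np.zeros_like(m); cv2.fillConvexPoly(z,h,1); g.append((c,manip.camera_params(c),z.astype(float)))
J=[cyl(.021,0,.052)]
print("jar",fit(g,J,[.455,.235],(.005,.005)),[fit([o],J,[.455,.235],(.005,.005)) for o in g])
E
```

```text
[0.4969 0.0393 0.2013] [[ 0.8156 -0.0008]
 [-0.5787 -0.    ]
 [-0.0006 -1.    ]] [ 0.1033 -0.1247  0.1482 -0.0036 -0.0505  0.0963]
[(0.83, array([223., 297.,  87.,  57.])), (0.71, array([258., 187.,  95., 141.])), (0.57, array([410., 250., 104.,  56.])), (0.53, array([122.,  59.,  55.,  42.]))]
(array([ 0.4967,  0.0394, -0.5837]), np.float64(0.050929559980630264))
jar (array([0.4547, 0.2344]), np.float64(0.2801207663073356)) [(array([0.4482, 0.2334]), np.float64(0.16474253252702947)), (array([0.4558, 0.236 ]), np.float64(0.07961423699914748))]
```

View pics/w1o.png

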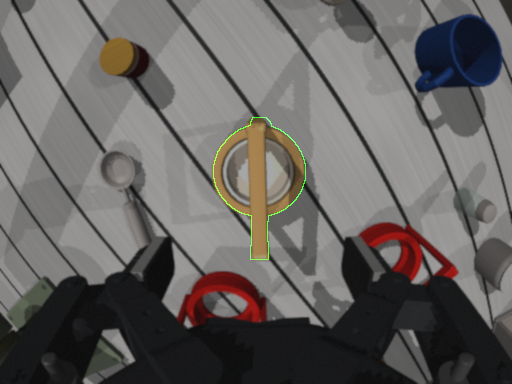

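The wrist view shows the bar centred between the open fingers, running (257,122) to (259,259), with the jar lid at (122,59). Now I descend and fit the jar from that picture.

Emit:
play_rows(
  targets="0 0 -1.5 0 0 1 -1;0 0 -2 0 0 0.5 -1;0 0 -2 0 0 0 -1;0 0 -2 0 0 0 -1;0 0 -1.8 0 0 0 -1;0 0 -1 0 0 0 -1;0 0 -0.6 0 0 0 -1;0 0 0 0 0 0 -1",
)

```text
time: 2.18
tool_pos: [0.498, 0.0389, 0.0916]
orientation: [-2.773, -1.475, 0.002]
wrist_force: [-1.0, -0.4, -0.7]
finger_gap: 1.003
grasp_force: 0.0
```

Emit:
play_rows(
  targets="0 0 0 0 0 0 1;0 0 0 0 0 0 1;0 0 0 0 0 0 1;0 0 0 0 0 0 1;0 0 0 0 0 0 1;0 0 0 0 0 0 1;0 0 0 0 0 0 1;0 0 0 0 0 0 1",
)

```text
time: 2.85
tool_pos: [0.4979, 0.0393, 0.0927]
orientation: [-2.774, -1.474, -0.0]
wrist_force: [-1.2, 1.8, 4.5]
finger_gap: 0.152
grasp_force: 59.1
```

```bash
python3 - <<'E'
from h import *
np.set_printoptions(precision=4,suppress=True)
s=manip.sense(); print(s["time"],s["tool_pos"],s["finger_gap"],s["grasp_force"],s["wrist_force"])
P=manip.camera_params("wrist"); im=save("wrist","w2")
x0=[.497,.0394,-.597]
p=proj("wrist",[.455,.2345,.026],P); print(p,[(round(b["p"],2),np.round(b["box"])) for b in manip.boxes_of("wrist","small_jar")])
m=mask(im[:,:,::-1].copy(),(*p,60,60),0,180,110,20).astype(np.uint8); m=cv2.morphologyEx(m,cv2.MORPH_OPEN,np.ones((3,3)))
z=np.zeros_like(m)
if m.any():
    cv2.fillConvexPoly(z,cv2.convexHull(cv2.findNonZero(m)),1); print("jar w",m.sum(),fit([("wrist",P,z.astype(float))],[cyl(.021,0,.052)],[.455,.2345],(.005,.005)))
pc=proj("wrist",[*x0[:2],.06],P); m=mask(im[:,:,::-1].copy(),(*pc,260,260),10,25,90)
m=np.maximum(m,sil("wrist",P,[cyl(.0395,.02,.036)],*x0)>.9); print("caddy",fit([("wrist",P,m)],CAD,x0,(.005,.005,.05)))
E
```

```text
2.85 [0.4979 0.0393 0.0927] 0.15232072799860438 59.103543162345886 [-1.1732  1.8471  4.4955]
[75.9786 35.421 ] [(0.71, array([71., 37., 73., 61.]))]
jar w 2785 (array([0.4504, 0.2357]), np.float64(0.08549168245946516))
caddy (array([ 0.4972,  0.0391, -0.5831]), np.float64(0.1391036966873506))
```

View pics/w2.png

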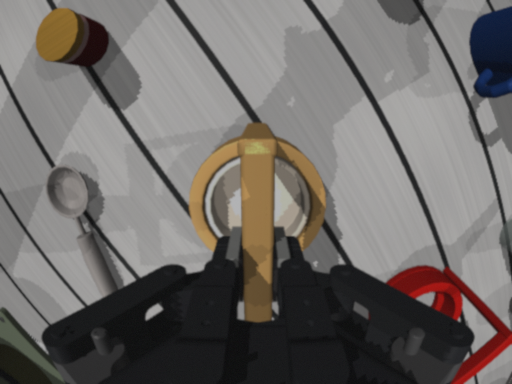

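Gripped at 59 N on the bar. The jar lid is at (65,38) in the wrist view. I'll lift, move part way, and re-measure the jar and the hang of the caddy.

Emit:
play_rows(
  targets="0 0 0.5 0 0 0 1;0 0 1.2 0 0 0 1;0 0 1.5 0 0 0 1;0 0 1.5 0 0 0 1;0 0 1.5 0 0 0 1;0 0 1 0 0 0 1;0 0 0.5 0 0 0 1;0 0 0.3 0 0 0 1",
)

```text
time: 3.62
tool_pos: [0.4981, 0.0388, 0.1726]
orientation: [2.773, 1.475, 0.0]
wrist_force: [-0.4, 0.4, -3.4]
finger_gap: 0.151
grasp_force: 58.7
```

Emit:
play_rows(
  targets="-0.2 0.5 0 0 0 0 1;-0.3 1 0 0 0 0 1;-0.4 1.2 0 0 0 0 1;-0.4 1.2 0 0 0 0 1;-0.4 1.1 0 0 0 0 1;-0.2 0.6 0 0 0 0 1;-0.1 0.4 0 0 0 0 1;0 0 0 0 0 0 1",
)

```text
time: 4.28
tool_pos: [0.4776, 0.1, 0.1722]
orientation: [-2.773, -1.477, 0.0]
wrist_force: [-0.9, -0.2, -3.5]
finger_gap: 0.151
grasp_force: 58.6
```

```bash
cat > look.py <<'E'
import sys; from h import *
np.set_printoptions(precision=4,suppress=True)
n=sys.argv[1]; j0=[.4525,.235]
s=manip.sense(); t=np.array(s["tool_pos"]); print(s["time"],t,s["finger_gap"],s["wrist_force"])
P=manip.camera_params("wrist"); ims={"wrist":save("wrist","w"+n),"scene":save("scene","sc"+n),"side":save("side","si"+n)}
J=[cyl(.021,0,.052)]; g=[]
for c,im in ims.items():
    Pc=P if c=="wrist" else manip.camera_params(c)
    p=proj(c,[*j0,.026],Pc); b=manip.boxes_of(c,"small_jar"); print(c,p,[(round(float(q["p"]),2),np.round(q["box"])) for q in b])
    s=sil(c,Pc,J,*j0,0); k=cv2.boundingRect((s>0).astype(np.uint8))
    m=mask(im[:,:,::-1].copy(),(k[0]+k[2]/2,k[1]+k[3]/2,k[2]-6,k[3]-6),0,180,110,20).astype(np.uint8); m=cv2.morphologyEx(m,cv2.MORPH_OPEN,np.ones((3,3)))
    z=np.zeros_like(m); cv2.fillConvexPoly(z,cv2.convexHull(cv2.findNonZero(m)),1); g.append((c,Pc,z.astype(float)))
    print("jar",fit([g[-1]],J,j0,(.004,.004)))
    pc=proj(c,[t[0],t[1],t[2]-.04],Pc); zc=t[2]-.0927; x0=[t[0]-.0005,t[1],-.59]
    s=sil(c,Pc,CAD,*x0,zc); k=cv2.boundingRect((s>0).astype(np.uint8)); m=mask(im[:,:,::-1].copy(),(k[0]+k[2]/2,k[1]+k[3]/2,k[2],k[3]),10,25,90); m=np.maximum(m,sil(c,Pc,[cyl(.0395,.02,.036)],*x0,zc)>.9)
    print("caddy",fit([(c,Pc,m)],CAD,x0,(.004,.004,.05),zc))
print("all jar",fit(g,J,j0,(.004,.004)))
E
python3 look.py 3; python3 -c "
import cv2,numpy as np
cv2.imwrite('pics/c3.png',np.hstack([cv2.imread('pics/w3.png'),cv2.resize(cv2.imread('pics/sc3.png')[120:312,230:374],(288,384))]))"
```

```text
4.2833 [0.4776 0.1    0.1722] 0.15144458931017818 [-0.8828 -0.1629 -3.4958]
wrist [160.7459  82.3072] [(0.82, array([159.,  82.,  53.,  45.])), (0.62, array([258., 198.,  98.,  79.]))]
jar (array([0.4516, 0.2336]), np.float64(0.10685308077228702))
caddy (array([ 0.4772,  0.1   , -0.5827]), np.float64(0.13631543454872105))
scene [366.465 229.386] [(0.56, array([366., 229.,  26.,  33.]))]
jar (array([0.4494, 0.2342]), np.float64(0.16165374677002584))
caddy (array([ 0.4754,  0.1006, -0.6375]), np.float64(0.22744016440303466))
side [184.2052 172.7997] [(0.87, array([186., 170.,  16.,  27.]))]
jar (array([0.4559, 0.236 ]), np.float64(0.07961423699914748))
caddy (array([ 0.4813,  0.1015, -0.624 ]), np.float64(0.4998359564820403))
all jar (array([0.4528, 0.2333]), np.float64(0.41575014725945336))
```

View pics/c3.png

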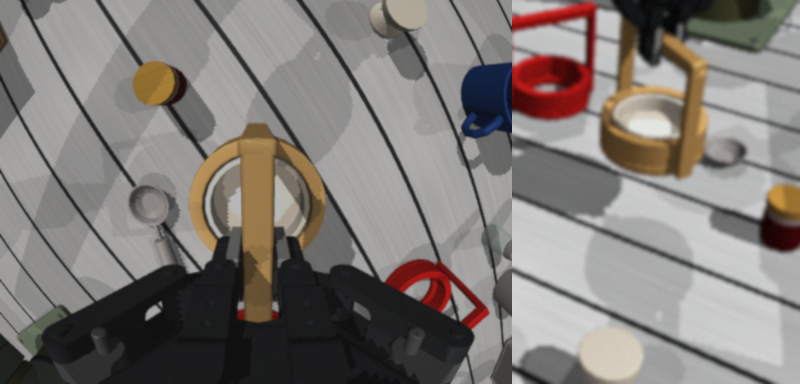

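The wrist view shows the caddy hanging level and the jar lid at (158,83). All three cameras agree that the jar lies (-2.56, +13.4) cm from the caddy axis.

Emit:
play_rows(
  targets="-0.1 0.4 0 0 0 0 1;-0.15 0.8 0 0 0 0 1;-0.2 1.1 0 0 0 0 1;-0.2 1.2 0 0 0 0 1;-0.25 1.2 0 0 0 0 1;-0.25 1.2 0 0 0 0 1;-0.25 1.2 0 0 0 0 1;-0.25 1.2 0 0 0 0 1",
)

```text
time: 5.25
tool_pos: [0.4611, 0.1836, 0.1723]
orientation: [-2.773, -1.476, 0.0]
wrist_force: [-0.1, -0.3, -3.7]
finger_gap: 0.151
grasp_force: 58.6
```

Emit:
play_rows(
  targets="-0.25 1.2 0 0 0 0 1;-0.2 1.2 0 0 0 0 1;-0.2 1.1 0 0 0 0 1;-0.15 0.8 0 0 0 0 1;-0.1 0.5 0 0 0 0 1;0 0.3 0 0 0 0 1;0 0 0 0 0 0 1;0 0 0 0 0 0 1",
)

```text
time: 5.92
tool_pos: [0.4526, 0.2328, 0.1723]
orientation: [2.773, 1.475, -0.0]
wrist_force: [-0.6, -0.7, -4.4]
finger_gap: 0.147
grasp_force: 58.6
```

```bash
python3 - <<'E'
from h import *
np.set_printoptions(precision=4,suppress=True)
s=manip.sense(); t=s["tool_pos"]; print(t,s["wrist_force"])
vs=[]
for c in("scene","side"):
    P=manip.camera_params(c); v=save(c,c+"4")[:,:,::-1].copy()
    for parts,a in((CAD,(t[0]-.0005,t[1],-.59,t[2]-.0927)),([cyl(.021,0,.052)],(t[0]-.0005,t[1],0,0))):
        s2=sil(c,P,parts,*a); v[...,1]=np.where((s2>.5)!=(cv2.erode(s2,np.ones((3,3)))>.5),255,v[...,1])
    p=proj(c,[t[0],t[1],.07],P).astype(int); vs.append(cv2.resize(v[p[1]-60:p[1]+60,p[0]-60:p[0]+60],(400,400)))
cv2.imwrite("pics/c4.png",np.hstack(vs))
E
```

```text
[0.4526 0.2328 0.1723] [-0.6196 -0.6563 -4.3699]
```

View pics/c4.png

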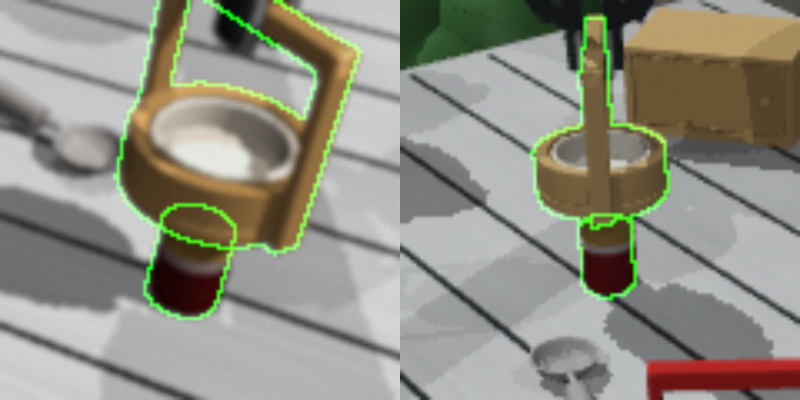

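In both views the caddy and jar outlines match concentric models at the tool axis, to about 1 mm. Lowering.

Emit:
play_rows(
  targets="0 0 -0.4 0 0 0 1;0 0 -0.7 0 0 0 1;0 0 -0.8 0 0 0 1;0 0 -0.8 0 0 0 1;0 0 -0.6 0 0 0 1;0 0 -0.5 0 0 0 1;0 0 -0.5 0 0 0 1;0 0 -0.5 0 0 0 1",
)

```text
time: 6.68
tool_pos: [0.4527, 0.2331, 0.124]
orientation: [2.774, 1.475, 0.001]
wrist_force: [-0.0, -0.0, -2.4]
finger_gap: 0.151
grasp_force: 58.8
```

Emit:
play_rows(
  targets="0 0 -0.5 0 0 0 1;0 0 -0.5 0 0 0 1;0 0 -0.5 0 0 0 1;0 0 -0.4 0 0 0 1;0 0 -0.4 0 0 0 1;0 0 -0.3 0 0 0 1;0 0 -0.2 0 0 0 1;0 0 0 0 0 0 1",
)

```text
time: 7.35
tool_pos: [0.4523, 0.2329, 0.0959]
orientation: [2.774, 1.475, -0.001]
wrist_force: [-0.4, 0.7, -2.0]
finger_gap: 0.149
grasp_force: 58.8
```

Emit:
play_rows(
  targets="0 0 -0.1 0 0 0 1;0 0 -0.1 0 0 0 1;0 0 -0.1 0 0 0 1;0 0 -0.05 0 0 0 1;0 0 0 0 0 0 1;0 0 0 0 0 0 1;0 0 0 0 0 0 1;0 0 0 0 0 0 1",
)

```text
time: 8.02
tool_pos: [0.4526, 0.233, 0.0929]
orientation: [2.774, 1.475, 0.0]
wrist_force: [-0.6, -0.2, -2.6]
finger_gap: 0.152
grasp_force: 58.9
```

```bash
python3 - <<'E'
from h import *
vs=[]
for c,p in(("scene",(366,215)),("side",(184,160))):
    v=save(c,c+"5")[:,:,::-1]; vs.append(cv2.resize(v[p[1]-60:p[1]+60,p[0]-60:p[0]+60],(400,400),interpolation=cv2.INTER_CUBIC))
cv2.imwrite("pics/c5.png",np.hstack(vs))
E
```

```text
(no output)
```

View pics/c5.png

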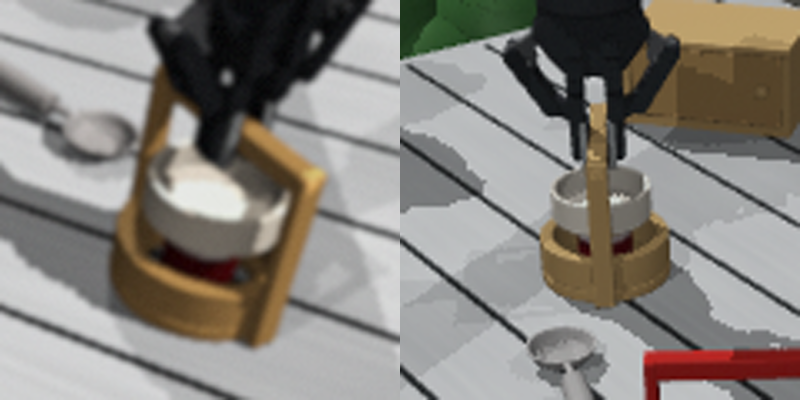

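The dish now sits level on the jar above the ring. The wrist still carries the caddy's weight, so I go on down to the table.

Emit:
play_rows(
  targets="0 0 -0.05 0 0 0 1;0 0 0 0 0 0 1;0 0 -0.05 0 0 0 1;0 0 0 0 0 0 1;0 0 0 0 0 0 1;0 0 0 0 0 0 1;0 0 0 0 0 0 1;0 0 0 0 0 0 1",
)

```text
time: 8.78
tool_pos: [0.4525, 0.2332, 0.0926]
orientation: [-2.774, -1.475, -0.001]
wrist_force: [-2.7, -0.3, 4.5]
finger_gap: 0.155
grasp_force: 59.8
```

Contact at +4.5 N: the caddy stands on the table. Release, then straight up.

Emit:
play_rows(
  targets="0 0 0 0 0 0 0.6;0 0 0 0 0 0 0.4;0 0 0 0 0 0 0.2;0 0 0 0 0 0 0;0 0 0 0 0 0 0;0 0 0 0 0 0 0;0 0 0 0 0 0 0;0 0 0 0 0 0 0",
)

```text
time: 9.45
tool_pos: [0.4525, 0.233, 0.0918]
orientation: [2.774, 1.475, -0.0]
wrist_force: [-1.1, 0.7, 0.6]
finger_gap: 0.502
grasp_force: 0.0
```

Emit:
play_rows(
  targets="0 0 0.5 0 0 0 0;0 0 1 0 0 0 0;0 0 1.5 0 0 0 0;0 0 2 0 0 0 0;0 0 2 0 0 0 0;0 0 2 0 0 0 0;0 0 1 0 0 0 0;0 0 0 0 0 0 0",
)

```text
time: 10.12
tool_pos: [0.454, 0.2337, 0.1949]
orientation: [2.774, 1.475, 0.01]
wrist_force: [0.7, 0.3, 0.1]
finger_gap: 0.498
grasp_force: 0.0
```

```bash
python3 - <<'E'
from h import *
s=manip.sense(); print(s["time"],s["tool_pos"],s["wrist_force"],s["finger_gap"])
vs=[]
for c,p in(("scene",(366,215)),("side",(184,160))):
    v=save(c,c+"6")[:,:,::-1]; vs.append(cv2.resize(v[p[1]-60:p[1]+60,p[0]-60:p[0]+60],(400,400),interpolation=cv2.INTER_CUBIC))
cv2.imwrite("pics/c6.png",np.hstack(vs))
E
```

```text
10.1167 [0.45396988 0.23371741 0.19490108] [0.74273567 0.27825209 0.13399592] 0.4979832917269464
```

View pics/c6.png

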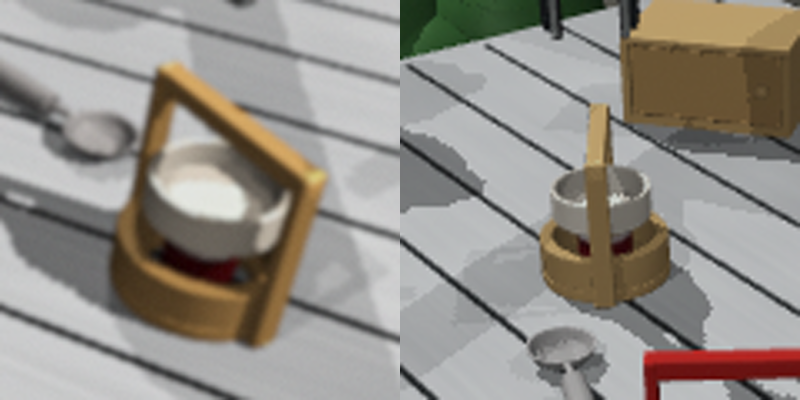

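The caddy stands around the jar, the dish rests level on the lid, and the gripper is clear. Handing in.

```bash
python3 -c "
from bench import manip
print(manip.finish_job())"
```

```text
the job is handed in; nothing more can be done
None
```

I handed the job in at about 10 s: the caddy stands on the table around the small jar, the butter dish rests level on its lid, and the gripper is clear; the big jar and red look-alikes were left alone.

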